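# Find the full spice tin at the food stall

## Robot

A 7-joint arm with a two-finger parallel gripper is mounted at the origin on the work surface. World frame = base frame: x ahead of the robot, y to its left, z up, the work surface at z = 0. Lengths are in m, angles in rad, forces in N, time in s.
With the tool pointing down it reaches from about 0.35 to 0.9 m from the base axis. Payload 8.1 kg.
Tool frame: the origin (TCP) lies between the finger pads; the fingertips stand 25 mm ahead of it and the grasp point (between the pads) lies 6 mm ahead of it; z points along the fingers, y is the direction in which the jaws open and shut (so a half turn about z gives the same grasp; the last joint's range is limited). The gripper opens to 92 mm and grips with 3 to 60 N. Pads are 19 mm wide; open, the fingers measure 130 mm over their backs; the gripper's body (75 mm by 190 mm) begins 47 mm behind the grasp point.
Start: joints at [1.117, 0.434, 0.025, 1.573, -0.012, 1.134, -0.075], TCP at [0.215, -0.587, 0.252] pointing down, gripper open.
Joint ranges: [-2.62, 2.62], [-0.44, 2.09], [-1.27, 1.32], [0.08, 2.57], [-1.32, 4.46], [0.12, 2], [-2.74, 2.74]. Speed limits (rad/s): [2.22, 2.22, 3.01, 3.01, 3.14, 3.14, 3.14].

## Interface

Orientations are given as a rotation vector (axis times angle).
In Python, from cell import * gives the robot as it stands.
- The arm moves only by the shell command python3 -m jog 'ROWS' [FORCE]. ROWS is JSON, one flat list of numbers, 5 for each row, row after row: the finger opening in mm, from 0 to 91.8, then the shift along the tool's x, y, z in units of 40 mm (1.0 is 40 mm), then the turn about the tool's z in units of 6 degrees (1.0 is 6 degrees). A call has 1 to 20 rows; each row shifts and turns the pose as measured when the row begins, along the tool's axes as they then stand; what a row does not reach is not made up. A row lasts 1/12 s, in which the tool goes at most 41.7 mm and 7.16 degrees, less where a joint would pass 70% of its speed; a pose out of reach is approached as far as the arm can. A call is refused whole if a number of a shift passes 1 or a number of a turn 1, either way. A call with a gripper value outside its range is refused whole. The fingers move at their own pace and stop on an object; FORCE is the grip in N (left out, the last holds). Time passes only in rows, so rows that do not move let the fingers close. It gives the time, the measured TCP pose, the force and the opening at its end, in the units of the state.
- observe(): the state, without advancing time (a new reading comes with each control period).
- get_image(name): name is "scene" or "top" or "wrist"; returns the picture (384x512x3 uint8, red, green, blue); there is no depth.
- camera_params(name): a dict with "intrinsics" (3x3 intrinsics, pixels), "xyz" and "orientation" of the camera in the world. Camera axes: x right, y down, z forward; pixel columns grow to the right and rows downward; lengths in m; the calibration is good to about 2 mm. A picture is of the moment at which its call begins: read the wrist's pose just before it. camera_params takes no time and is no camera call; for the wrist camera it gives the pose at the moment of the call.
- sign_off(): hands the job in, once; it reports no verdict.
The state is a dict: "clock": time; "joints": joint angles; "dq": joint speeds; "joint_efforts": joint torques, N m; "position": TCP position; "ee_rot": TCP orientation; "force": force on the tool from outside, world axes, zero at the start; "ft_torque": the same for the moment, N m; "width": opening from 0.0 (shut) to 1.0 (fully open).
Only numpy, scipy, OpenCV 4.12 (cv2) and the standard library are available. Lean on these libraries where they do the work, as an engineer would, in place of code of your own. Each camera call takes 0.05 s, during which the arm holds its last target. There are 200 camera calls.

## Task

Three identical closed spice tins stand in a row on the steel tray and only one is nearly full. From the robot's left to its right, heft each by lifting it a few centimetres clear of the tray, standing it upright back on the tray before taking the next; then take up the heaviest (keep hold of it if it is the last) and finish while still holding it upright and still, its underside at least 15 cm above the counter, with the other two standing on the tray. Do not tip any tin over, and leave the bowl, the beaker and the sauce bottle where they are.

Things in the scene. Friction and masses are not known exactly. Their poses are not given: they have to be found in the camera images.
- tray: shallow stainless steel tray fixed to the counter, 200 mm (its x) by 360 mm (its y), rim 18 mm above the counter, walls and floor 4 mm thick; origin at the centre of its underside on the counter, z up. The tins stand in a row along its y axis, about 105 mm apart, each up to 30 mm off the row across it; its y axis points roughly to the robot's left (world y)
- tin_left: the tin nearest the tray's +y end (the robot's left): closed round tin, cream-white with red lid and low red band, 60 mm diameter, 100 mm high (lid: top 14 mm, same diameter); origin at the centre of its underside on the tray floor, z up. The three look identical; one, drawn anew each time, weighs 0.40 to 0.52 kg, the other two 0.15 to 0.20 kg each. Contents can shift 3 mm inside.
- tin_middle: the middle tin: closed round tin, cream-white with red lid and low red band, 60 mm diameter, 100 mm high (lid: top 14 mm, same diameter); origin at the centre of its underside on the tray floor, z up. The three look identical; one, drawn anew each time, weighs 0.40 to 0.52 kg, the other two 0.15 to 0.20 kg each. Contents can shift 3 mm inside.
- tin_right: the tin nearest the tray's -y end (the robot's right): closed round tin, cream-white with red lid and low red band, 60 mm diameter, 100 mm high (lid: top 14 mm, same diameter); origin at the centre of its underside on the tray floor, z up. The three look identical; one, drawn anew each time, weighs 0.40 to 0.52 kg, the other two 0.15 to 0.20 kg each. Contents can shift 3 mm inside.
- bowl: bystander: blue ceramic bowl, 110 mm across, 50 mm high, on the counter off the tray's left end; origin at the centre of its underside
- beaker: bystander: open aluminium beaker, 72 mm across, 90 mm high, on the counter off the tray's right end; origin at the centre of its underside
- sauce: bystander: red sauce bottle with a yellow cap, 52 mm across, 125 mm high, on the counter beyond the tray's far side; origin at the centre of its underside
Things that resemble listed ones, but are neither listed nor needed, are in the scene too. What is shaped like the tin_right but green is not meant.

How it is judged:
By the outcome, as a careful person would: the job done as asked, in the order asked, and still so for the second after the job is handed in, while the arm keeps its last pose, push and grip.
It also fails if it takes over 64 s, if anything falls off the work surface, if the arm or the gripper's body presses on something with over 40 N, if the wrist force passes 120 N, or if a joint passes its speed limit or range.

## Working session

There is one attempt and no reset: what is moved stays moved. The work goes in short steps, Python scripts to look and compute and a shell command to move; the robot and the scene stay as the last step left them, time stands still between calls to the robot, and variables do not carry over. Pictures are saved under pics/ and viewed, about 8 in all and at most 12, crops included, and the job is handed in when it is done.

```bash
mkdir -p pics; python3 - <<'E'
from cell import *
import cv2
print(observe())
for n in("top","scene"):
    p=camera_params(n);print(n,p)
    cv2.imwrite(f"pics/{n}0.png",get_image(n)[:,:,::-1])
E
```

```text
{'clock': 0.0, 'joints': array([ 1.11739115,  0.43523856,  0.02498945,  1.57408283, -0.01155281,
        1.13401921, -0.07508284]), 'dq': array([-0.00081328, -0.00116468,  0.00068275, -0.00087541,  0.00033428,
        0.00014197,  0.00058265]), 'joint_efforts': array([ 5.69893837e-04, -6.67838860e+01,  9.85093117e-01, -3.14455998e+01,
       -6.07313938e-02,  4.30686632e-02,  2.27439900e-04]), 'position': array([ 0.21454834, -0.58651877,  0.250941  ]), 'ee_rot': array([-3.09189168e+00, -5.47881207e-01,  7.37653020e-04]), 'force': array([-0.09161534, -0.10740422, -0.77128356]), 'ft_torque': array([-0.00371341, -0.00127213, -0.00046971]), 'width': 1.0019843091175544}
top {'intrinsics': array([[499.44499846,   0.        , 256.4349925 ],
       [  0.        , 499.44499846, 196.41392873],
       [  0.        ,   0.        ,   1.        ]]), 'xyz': array([0.38327999, 0.04615239, 1.2010026 ]), 'orientation': array([-2.16114708,  2.13421626, -0.16053351])}
scene {'intrinsics': array([[486.26518278,   0.        , 254.35725069],
       [  0.        , 486.26518278, 190.80762651],
       [  0.        ,   0.        ,   1.        ]]), 'xyz': array([1.00733414, 0.68039798, 0.84395525]), 'orientation': array([-0.82127966, -2.60593856,  1.0254856 ])}
```

View pics/top0.png

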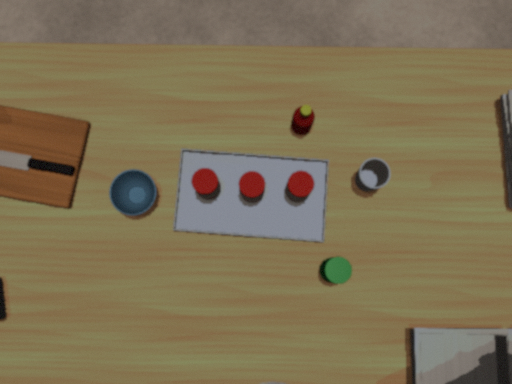

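View pics/scene0.png

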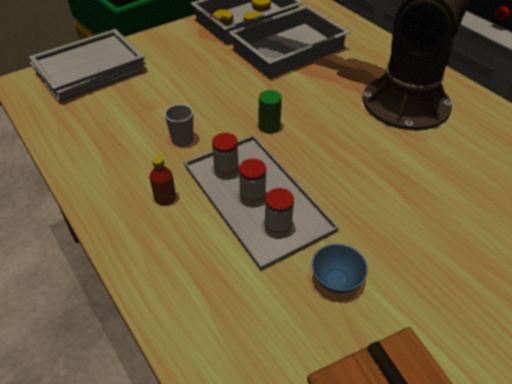

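Top view shows the three red lids at about (205,182), (252,185) and (300,184), sauce at (303,120), bowl at (134,193), beaker at (372,176) and a green decoy at (337,270). The scene view agrees.

```bash
cat > h.py <<'E'
from cell import *
import cv2, numpy as np
from scipy.spatial.transform import Rotation as R
def pix2w(p,uv,z):
    d=R.from_rotvec(p["orientation"]).as_matrix()@np.linalg.solve(p["intrinsics"],[uv[0],uv[1],1.])
    return p["xyz"]+d*(z-p["xyz"][2])/d[2]
def w2pix(p,X):
    c=R.from_rotvec(p["orientation"]).as_matrix().T@(np.array(X)-p["xyz"]); q=p["intrinsics"]@c; return q[:2]/q[2]
def reds(im):
    h=cv2.cvtColor(im,cv2.COLOR_RGB2HSV)
    m=(((h[...,0]<6)|(h[...,0]>174))&(h[...,1]>190)&(h[...,2]>110)).astype(np.uint8)
    n,_,s,c=cv2.connectedComponentsWithStats(m)
    return [(s[i],c[i]) for i in range(1,n) if s[i][4]>150]
def delta(x,y,z,ob=None):
    ob=ob or observe(); M=R.from_rotvec(ob["ee_rot"]).as_matrix()
    print("tcp",ob["position"].round(4),"yaw x",np.degrees(np.arctan2(M[1,0],M[0,0])).round(1),"toolz",M[:,2].round(3),"tool delta mm",(M.T@(np.array([x,y,z])-ob["position"])*1000).round(1))
E
python3 - <<'E'
from h import *
p=camera_params("top"); im=cv2.imread("pics/top0.png")[:,:,::-1].copy()
for s,c in reds(im): print("lid",s,c.round(1),pix2w(p,c,.102).round(4))
for n,uv,z in [("sauce",(306,110),.125),("bowl",(134,193),.05),("beaker",(374,172),.09),("trayNW",(182,151),.018),("NE",(327,161),.018),("SE",(323,242),.018),("SW",(175,232),.018),("green",(337,270),.1)]: print(n,pix2w(p,uv,z).round(3))
p=camera_params("scene"); im=cv2.imread("pics/scene0.png")[:,:,::-1].copy()
for s,c in reds(im): print("scene lid",s,c.round(1),pix2w(p,c,.098).round(4))
E
```

```text
lid [193 170  24  23 431] [204.6 181.1] [0.5773 0.159  0.102 ]
lid [241 173  22  24 428] [251.5 184.4] [0.5711 0.0542 0.102 ]
lid [289 172  23  24 431] [300.2 183.8] [ 0.574  -0.0545  0.102 ]
sauce [ 0.737 -0.065  0.125]
bowl [0.556 0.328 0.05 ]
beaker [ 0.605 -0.223  0.09 ]
trayNW [0.665 0.224 0.018]
NE [ 0.645 -0.127  0.018]
SE [ 0.45  -0.116  0.018]
SW [0.469 0.234 0.018]
green [ 0.384 -0.135  0.1  ]
scene lid [213 134  24  15 279] [224.3 140.8] [ 0.5727 -0.0581  0.098 ]
scene lid [240 160  25  17 330] [252.1 167.7] [0.5707 0.0521 0.098 ]
scene lid [266 189  27  19 401] [279.2 198.1] [0.5763 0.1581 0.098 ]
```

```bash
python3 -m jog '[88,0.7,-0.68,0,0, 88,0.7,-0.68,0,0, 88,0.7,-0.68,0,0, 88,0.7,-0.68,0,0, 88,0.7,-0.68,0,0, 88,0.7,-0.68,0,0, 88,0.7,-0.68,0,0, 88,0.7,-0.68,0,0, 88,0.7,-0.68,0,0, 88,0.7,-0.68,0,0, 88,0.7,-0.68,0,0, 88,0.7,-0.68,0,0, 88,0.7,-0.68,0,0, 88,0.7,-0.68,0,0, 88,0.7,-0.68,0,0, 88,0.7,-0.68,0,0, 88,0.7,-0.68,0,0, 88,0.7,-0.68,0,0]' 15
python3 -m jog '[88,0,0,0,-1, 88,0,0,0,-1, 88,0,0,0,-1, 88,0,0,0,-1, 88,0,0,0,-1, 88,0,0,0,-1, 88,0,0,0,-1, 88,0,0,0,-1, 88,0,0,0,-1, 88,0,0,0,-1, 88,0,0,0,-1, 88,0,0,0,-1]'
python3 -c "
from h import *
print(observe()['joints'].round(2)); delta(.577,.159,.2)"
```

```text
clock: 1.6
position: [0.5257, 0.0658, 0.2442]
ee_rot: [-3.098, -0.519, 0.015]
force: [0.4, -0.3, 0.7]
width: 0.955
clock: 2.6
position: [0.5252, 0.0802, 0.2398]
ee_rot: [-2.109, -2.308, 0.013]
force: [-0.3, -0.1, -0.8]
width: 0.959
[ 0.24  0.38 -0.65  1.76  0.25  1.1  -0.4 ]
tcp [0.5252 0.0802 0.2398] yaw x 95.2 toolz [-0.017  0.005 -1.   ] tool delta mm [73.6 59.3 39.3]
```

```bash
python3 -m jog '[88,0.6,0.5,0.3,0.3, 88,0.6,0.5,0.3,0.3, 88,0.6,0.5,0.3,0.3, 88,0,0,0,0, 88,0,0,0,0]'
python3 - <<'E'
from h import *
delta(.577,.159,.2)
p=camera_params("wrist"); im=get_image("wrist")
for s,c in reds(im): print("lid",s,c.round(1),pix2w(p,c,.104).round(4))
for X in [(.577,.159),(.572,.054),(.573,-.056)]: print(w2pix(p,(*X,.104)).round(0))
cv2.imwrite("pics/w1.png",im[:,:,::-1])
E
```

```text
clock: 3.02
position: [0.5818, 0.1544, 0.1995]
ee_rot: [-2.214, -2.207, 0.02]
force: [0.9, -0.5, -0.6]
width: 0.959
tcp [0.5818 0.1544 0.1995] yaw x 89.8 toolz [-0.02   0.002 -1.   ] tool delta mm [ 4.6 -4.8 -0.4]
lid [225 163  57  21 841] [252.1 174.1] [0.5765 0.1798 0.104 ]
lid [ 221  276   58   30 1404] [248.6 289.3] [0.5721 0.0627 0.104 ]
[253. 197.]
[249. 297.]
[251. 381.]
```

View pics/w1.png

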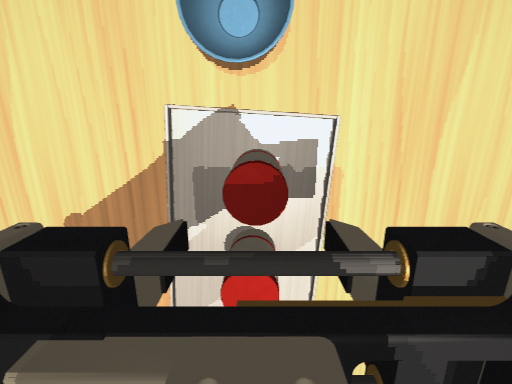

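The wrist view shows the left lid centred near (255,192), within about 4 mm of the top-view prediction, so I'm descending.

```bash
python3 -m jog '[88,0.15,-0.13,0.0,0, 88,0,0,0.8,0, 88,0,0,0.8,0, 88,0,0,0.6,0, 88,0,0,0.3,0, 88,0,0,0.2,0, 88,0,0,0,0]' 25
python3 -c "
from h import *
delta(.577,.161,.084)"
```

```text
clock: 3.65
position: [0.5718, 0.1585, 0.0923]
ee_rot: [-2.219, -2.207, 0.014]
force: [-0.1, -0.8, 0.2]
width: 0.958
tcp [0.5718 0.1585 0.0923] yaw x 89.7 toolz [-0.014  0.002 -1.   ] tool delta mm [2.5 5.3 8.2]
```

Adjust, close, then lift 60 mm.

```bash
python3 -m jog '[88,0.07,0.15,0.25,0, 88,0,0,0,0, 50,0,0,0,0, 50,0,0,0,0, 50,0,0,0,0, 50,0,0,0,0, 50,0,0,0,0, 50,0,0,0,0, 50,0,0,0,0]' 25
python3 -c "
from h import *
delta(.577,.161,.084);print(observe()['force'],observe()['width']*92)"
python3 -m jog '[50,0,0,-0.25,0, 50,0,0,-0.5,0, 50,0,0,-0.5,0, 50,0,0,-0.3,0, 50,0,0,0,0, 50,0,0,0,0, 50,0,0,0,0, 50,0,0,0,0]'
python3 - <<'E'
from h import *
delta(.577,.161,.14);print(observe()['force'],observe()['width']*92, observe()['joint_efforts'].round(2))
cv2.imwrite("pics/s1.png",get_image("scene")[:,:,::-1])
E
```

```text
clock: 4.4
position: [0.5799, 0.1618, 0.0862]
ee_rot: [-2.223, -2.208, 0.006]
force: [0.1, 0.2, -1.9]
width: 0.651
tcp [0.5799 0.1618 0.0862] yaw x 89.6 toolz [-0.009  0.003 -1.   ] tool delta mm [-0.8 -2.9  2.2]
[ 0.06016085  0.19351252 -1.91704332] 59.848047281515456
clock: 5.07
position: [0.5781, 0.1602, 0.1502]
ee_rot: [-2.221, -2.207, 0.015]
force: [0.8, 0.1, -4.0]
width: 0.654
tcp [0.5781 0.1602 0.1502] yaw x 89.6 toolz [-0.014  0.001 -1.   ] tool delta mm [ 0.8 -1.  10.2]
[ 0.81901533  0.0785857  -4.01900726] 60.16622279294691 [ 3.000e-02 -7.077e+01 -1.014e+01 -2.843e+01 -1.300e-01  8.000e-02
  1.000e-02]
```

View pics/s1.png

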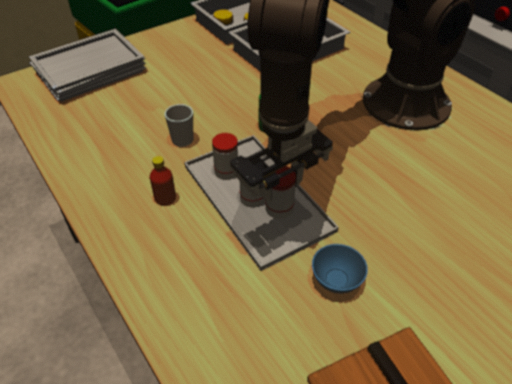

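The tin, with its underside near (281,208) against 233 before, is clear of the tray. Next I average force readings while holding, because they are noisy.

```bash
for i in 1 2 3 4 5 6; do python3 -m jog '[50,0,0,0,0, 50,0,0,0,0]' | grep -E "force|posit"; done
```

```text
position: [0.5772, 0.1598, 0.1486]
force: [0.6, -0.1, -3.9]
position: [0.5767, 0.1597, 0.1476]
force: [-0.6, -0.4, -4.2]
position: [0.5765, 0.1596, 0.1471]
force: [0.2, 0.2, -4.2]
position: [0.5765, 0.1596, 0.147]
force: [0.3, -0.1, -3.6]
position: [0.5766, 0.1597, 0.1471]
force: [1.0, -0.5, -2.5]
position: [0.5766, 0.1596, 0.1472]
force: [0.0, -0.1, -4.5]
```

```bash
python3 -m jog '[50,0,0,0.5,0, 50,0,0,0.4,0, 50,0,0,0.25,0, 50,0,0,0.15,0, 50,0,0,0.05,0, 50,0,0,0,0, 50,0,0,0,0]'
python3 -c "
from h import *
delta(.578,.161,.0862)"
```

```text
clock: 6.7
position: [0.577, 0.1603, 0.0927]
ee_rot: [-2.22, -2.206, 0.017]
force: [-0.1, -0.7, -4.0]
width: 0.657
tcp [0.577  0.1603 0.0927] yaw x 89.6 toolz [-0.016  0.001 -1.   ] tool delta mm [0.7 1.1 6.5]
```

```bash
python3 -m jog '[50,0,0,0.1,0, 50,0,0,0.05,0, 50,0,0,0,0, 50,0,0,0,0]'
python3 -c "
from h import *
delta(.578,.161,.0862)"
```

```text
clock: 7.03
position: [0.5781, 0.1608, 0.0881]
ee_rot: [-2.221, -2.207, 0.012]
force: [0.3, 0.2, -4.3]
width: 0.655
tcp [0.5781 0.1608 0.0881] yaw x 89.6 toolz [-0.013  0.002 -1.   ] tool delta mm [ 0.2 -0.1  1.9]
```

```bash
python3 -m jog '[50,0,0,0.07,0, 50,0,0,0,0, 50,0,0,0,0]'
python3 -m jog '[50,0,0,0.04,0, 50,0,0,0,0, 50,0,0,0,0]'
```

```text
clock: 7.28
position: [0.5786, 0.1615, 0.0865]
ee_rot: [-2.221, -2.207, 0.01]
force: [-0.0, -0.6, -4.7]
width: 0.654
clock: 7.53
position: [0.579, 0.1618, 0.0863]
ee_rot: [-2.222, -2.208, 0.008]
force: [-0.3, 0.2, -4.3]
width: 0.65
```

```bash
for i in 1 2; do python3 -m jog '[50,0,0,0.05,0, 50,0,0,0.03,0, 50,0,0,0,0]' | grep -E "pos|force"; done
```

```text
position: [0.5789, 0.1621, 0.0861]
force: [1.1, -0.6, -3.3]
position: [0.579, 0.1623, 0.086]
force: [-0.4, -0.7, -4.0]
```

```bash
python3 -m jog '[50,0,0,0.1,0, 50,0,0,0.1,0]'; python3 -m jog '[50,0,0,0,0]'|grep -E "pos|force"; python3 -m jog '[50,0,0,0,0]'|grep -E "pos|force"
```

```text
clock: 8.2
position: [0.5793, 0.163, 0.0824]
ee_rot: [-2.226, -2.213, 0.005]
force: [-14.6, -5.8, 38.7]
width: 0.651
position: [0.5793, 0.1632, 0.0831]
force: [0.9, 0.0, -4.9]
position: [0.5794, 0.1633, 0.0831]
force: [0.1, 0.7, -4.6]
```

```bash
python3 -m jog '[60,0,0,0,0, 66,0,0,0,0, 72,0,0,0,0, 88,0,0,0,0, 88,0,0,0,0, 88,0,0,0,0]'; python3 -m jog '[88,0,0,0,0, 88,0,0,0,0]'|grep -E "pos|force";python3 -m jog '[88,0,0,-0.8,0, 88,0,0,-0.8,0, 88,0,0,-0.8,0, 88,0,0,0,0, 88,0,0,0,0]'
python3 - <<'E'
from h import *
delta(.572,.056,.155)
print(observe()['force'])
p=camera_params("scene"); im=get_image("scene")
for s,c in reds(im): print("scene lid",s,c.round(1),pix2w(p,c,.098).round(4))
E
```

```text
clock: 8.87
position: [0.5802, 0.1634, 0.0815]
ee_rot: [-2.226, -2.213, 0.002]
force: [-0.5, -0.7, 0.3]
width: 0.939
position: [0.5803, 0.1635, 0.0815]
force: [0.4, -1.0, 0.4]
clock: 9.45
position: [0.5795, 0.1631, 0.1799]
ee_rot: [-2.224, -2.212, 0.007]
force: [0.2, -0.6, -0.9]
width: 0.958
tcp [0.5795 0.1631 0.1799] yaw x 89.7 toolz [-0.006  0.001 -1.   ] tool delta mm [-107.2   -6.8   24.9]
[ 0.15672707 -0.5605125  -0.93642381]
scene lid [213 134  24  15 292] [224.3 141. ] [ 0.573  -0.0574  0.098 ]
```

```bash
python3 -m jog '[88,-0.8,-0.05,0,0, 88,-0.8,-0.05,0,0, 88,-0.7,-0.05,0,0, 88,-0.2,0,0,0, 88,0,0,0,0, 88,0,0,0,0]'
python3 - <<'E'
from h import *
delta(.572,.055,.18)
p=camera_params("wrist"); im=get_image("wrist")
for s,c in reds(im): print("lid",s,c.round(1),pix2w(p,c,.104).round(4))
for X in [(.577,.161),(.572,.055),(.573,-.056)]: print(w2pix(p,(*X,.104)).round(0))
cv2.imwrite("pics/w2.png",im[:,:,::-1])
E
```

```text
clock: 10.0
position: [0.5713, 0.0618, 0.1755]
ee_rot: [-2.217, -2.214, 0.008]
force: [-0.6, -0.2, 0.4]
width: 0.961
tcp [0.5713 0.0618 0.1755] yaw x 89.9 toolz [-0.01   0.002 -1.   ] tool delta mm [-6.8  0.7 -4.5]
lid [ 228   34   81   89 5640] [268.  78.] [0.5791 0.1623 0.104 ]
lid [244 241  40  10 246] [263.8 245.1] [0.577  0.0312 0.104 ]
[265.  80.]
[258. 219.]
[259. 330.]
```

View pics/w2.png

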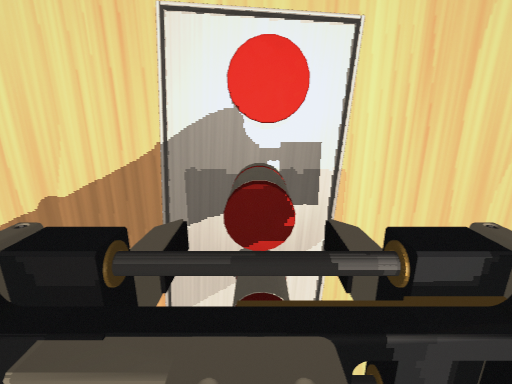

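The left tin stands upright, lid at (268,78). The middle lid is at about (260,215), close to the prediction.

```bash
python3 -m jog '[88,-0.12,0.08,0.0,0, 88,0,0,0.8,0, 88,0,0,0.8,0, 88,0,0,0.4,0, 88,0,0,0.15,0, 88,0,0,0,0]' 25
python3 -c "
from h import *
delta(.5735,.057,.086)"
```

```text
clock: 10.55
position: [0.5766, 0.0659, 0.0873]
ee_rot: [-2.205, -2.225, -0.002]
force: [-0.1, -0.2, 0.1]
width: 0.959
tcp [0.5766 0.0659 0.0873] yaw x 90.5 toolz [-0.005  0.007 -1.   ] tool delta mm [-8.9 -3.2  1.3]
```

```bash
python3 -m jog '[88,-0.25,-0.08,0,0, 88,0,0,0,0, 88,0,0,0,0]'
python3 -c "
from h import *
delta(.5735,.057,.086)"
```

```text
clock: 10.8
position: [0.5743, 0.0572, 0.089]
ee_rot: [-2.202, -2.228, -0.005]
force: [0.8, 0.2, -0.1]
width: 0.959
tcp [0.5743 0.0572 0.089 ] yaw x 90.7 toolz [-0.004  0.009 -1.   ] tool delta mm [-0.2 -0.7  3. ]
```

```bash
python3 -m jog '[88,0,0,0.08,0, 50,0,0,0,0, 50,0,0,0,0, 50,0,0,0,0, 50,0,0,0,0, 50,0,0,0,0, 50,0,0,0,0, 50,0,0,0,0]' 25
python3 -m jog '[50,0,0,-0.25,0, 50,0,0,-0.5,0, 50,0,0,-0.5,0, 50,0,0,-0.2,0, 50,0,0,0,0, 50,0,0,0,0, 50,0,0,0,0, 50,0,0,0,0, 50,0,0,0,0]'
for i in 1 2 3 4 5 ; do python3 -m jog '[50,0,0,0,0, 50,0,0,0,0]' | grep -E "force|posit"; done
python3 -c "
from h import *
delta(.5735,.057,.086)"
```

```text
clock: 11.47
position: [0.5759, 0.057, 0.0889]
ee_rot: [-2.206, -2.23, -0.011]
force: [0.8, 0.1, -0.3]
width: 0.647
clock: 12.22
position: [0.5742, 0.0561, 0.1482]
ee_rot: [-2.204, -2.228, -0.006]
force: [0.1, -0.1, -1.5]
width: 0.647
position: [0.5734, 0.0559, 0.1469]
force: [-0.1, -0.6, -1.1]
position: [0.573, 0.0559, 0.1461]
force: [0.8, -0.2, -1.7]
position: [0.5729, 0.0559, 0.1458]
force: [0.3, 0.1, -1.4]
position: [0.5729, 0.0559, 0.1458]
force: [-0.2, 0.0, -1.7]
position: [0.573, 0.0559, 0.1459]
force: [0.3, 0.3, -2.1]
tcp [0.573  0.0559 0.1459] yaw x 90.7 toolz [-0.007  0.008 -1.   ] tool delta mm [ 0.6  0.9 59.9]
```

The middle tin is light at about 1.6 N (left was about 4.1 N). Setting it back down gently.

```bash
python3 -m jog '[50,0,0,0.5,0, 50,0,0,0.4,0, 50,0,0,0.25,0, 50,0,0,0.1,0, 50,0,0,0,0, 50,0,0,0,0]'; python3 -m jog '[50,0,0,0.06,0, 50,0,0,0,0, 50,0,0,0,0]'
```

```text
clock: 13.55
position: [0.5739, 0.0566, 0.0954]
ee_rot: [-2.203, -2.228, -0.005]
force: [-0.5, 1.2, -1.1]
width: 0.654
clock: 13.8
position: [0.5749, 0.0569, 0.0944]
ee_rot: [-2.204, -2.229, -0.008]
force: [0.0, -1.2, -1.8]
width: 0.652
```

```bash
python3 -m jog '[50,0,0,0.1,0, 50,0,0,0,0, 50,0,0,0,0]'|grep -E "pos|for"; python3 -m jog '[50,0,0,0.08,0, 50,0,0,0,0, 50,0,0,0,0]'|grep -E "pos|for"
```

```text
position: [0.5756, 0.057, 0.0911]
force: [-0.4, 1.4, -1.6]
position: [0.5755, 0.0576, 0.0885]
force: [0.2, -0.4, -1.4]
```

```bash
python3 -m jog '[50,0,0,0.06,0, 50,0,0,0,0, 50,0,0,0,0]'|grep -E "pos|for"
```

```text
position: [0.5759, 0.058, 0.0885]
force: [0.4, -0.4, -1.3]
```

```bash
python3 -m jog '[50,0,0,0.07,0, 50,0,0,0,0, 50,0,0,0,0]'|grep -E "pos|for"; python3 -m jog '[50,0,0,0.07,0]'|grep -E "pos|for"; python3 -m jog '[50,0,0,0,0, 50,0,0,0,0]'|grep -E "pos|for"
```

```text
position: [0.5767, 0.0581, 0.0873]
force: [-0.4, 0.2, -2.3]
position: [0.577, 0.0582, 0.086]
force: [-10.5, -2.7, 39.2]
position: [0.5773, 0.0582, 0.0863]
force: [-0.1, -0.7, -1.4]
```

```bash
python3 -m jog '[60,0,0,0,0, 66,0,0,0,0, 72,0,0,0,0, 88,0,0,0,0, 88,0,0,0,0, 88,0,0,0,0, 88,0,0,0,0, 88,0,0,-0.8,0, 88,0,0,-0.8,0, 88,0,0,-0.8,0, 88,0,0,0,0]'
python3 -m jog '[88,-0.8,0,0,0, 88,-0.8,0,0,0, 88,-0.8,0,0,0, 88,-0.3,0,0,0, 88,0,0,0,0, 88,0,0,0,0]'
python3 - <<'E'
from h import *
delta(.574,-.056,.18)
p=camera_params("wrist"); im=get_image("wrist")
for s,c in reds(im): print("lid",s,c.round(1),pix2w(p,c,.104).round(4))
for X in [(.577,.161),(.574,.057),(.574,-.056)]: print(w2pix(p,(*X,.104)).round(0))
cv2.imwrite("pics/w3.png",im[:,:,::-1])
E
```

```text
clock: 15.97
position: [0.575, 0.0574, 0.1818]
ee_rot: [-2.204, -2.231, -0.007]
force: [1.1, 0.8, -0.2]
width: 0.958
clock: 16.47
position: [0.5785, -0.0518, 0.184]
ee_rot: [-2.203, -2.238, -0.017]
force: [0.1, -0.2, 0.3]
width: 0.958
tcp [ 0.5785 -0.0518  0.184 ] yaw x 90.9 toolz [ 0.006  0.009 -1.   ] tool delta mm [-4.2 -4.5  3.9]
lid [ 217   26   79   86 5298] [255.9  68.3] [0.5771 0.0571 0.104 ]
lid [230 177  46  10 309] [252.1 182.6] [ 0.5753 -0.0296  0.104 ]
lid [274 188  12  34 278] [279.9 207.2] [ 0.5991 -0.0506  0.104 ]
lid [ 397  188   54   39 1193] [419.5 205.7] [ 0.7175 -0.0477  0.104 ]
[ 258. -110.]
[252.  68.]
[250. 213.]
```

View pics/w3.png

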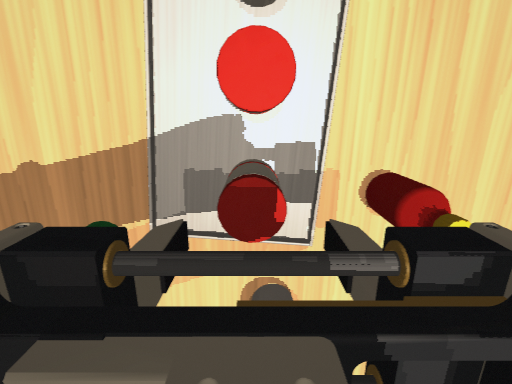

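Middle tin stands, lid at (256,68). The right lid is near (252,208), which gives about (0.576, −0.053). The sauce bottle is clear.

```bash
python3 -m jog '[88,-0.1,-0.08,0.0,0, 88,0,0,0.8,0, 88,0,0,0.8,0, 88,0,0,0.4,0, 88,0,0,0.15,0, 88,0,0,0,0, 88,0,0,0,0]' 25
python3 -c "
from h import *
delta(.576,-.053,.087)"
```

```text
clock: 17.1
position: [0.5766, -0.0436, 0.0971]
ee_rot: [-2.186, -2.253, -0.027]
force: [-0.4, 0.9, 1.2]
width: 0.962
tcp [ 0.5766 -0.0436  0.0971] yaw x 91.7 toolz [ 0.01   0.014 -1.   ] tool delta mm [-9.5 -1.  10. ]
```

```bash
python3 -m jog '[88,-0.25,-0.03,0.1,0, 88,0,0,0.12,0, 88,0,0,0,0, 88,0,0,0,0]'
python3 -c "
from h import *
delta(.576,-.053,.087)"
```

```text
clock: 17.43
position: [0.5777, -0.0536, 0.0908]
ee_rot: [2.185, 2.254, 0.032]
force: [-0.6, -0.2, 0.1]
width: 0.956
tcp [ 0.5777 -0.0536  0.0908] yaw x 91.8 toolz [ 0.015  0.014 -1.   ] tool delta mm [ 0.7 -1.8  3.8]
```

```bash
python3 -m jog '[88,0,0,0.08,0, 50,0,0,0,0, 50,0,0,0,0, 50,0,0,0,0, 50,0,0,0,0, 50,0,0,0,0, 50,0,0,0,0, 50,0,0,0,0]' 25
python3 -m jog '[50,0,0,-0.25,0, 50,0,0,-0.5,0, 50,0,0,-0.5,0, 50,0,0,-0.2,0, 50,0,0,0,0, 50,0,0,0,0, 50,0,0,0,0, 50,0,0,0,0, 50,0,0,0,0]'
for i in 1 2 3 4 5 ; do python3 -m jog '[50,0,0,0,0, 50,0,0,0,0]' | grep -E "force|posit"; done
python3 -c "
from h import *
delta(.5735,.057,.086)"
```

```text
clock: 18.1
position: [0.5782, -0.054, 0.0886]
ee_rot: [2.185, 2.252, 0.033]
force: [-0.8, 0.7, -0.3]
width: 0.644
clock: 18.85
position: [0.5754, -0.0545, 0.148]
ee_rot: [-2.187, -2.255, -0.03]
force: [-0.2, -0.2, -1.9]
width: 0.647
position: [0.5746, -0.0545, 0.1466]
force: [-1.0, -0.4, -1.7]
position: [0.5742, -0.0545, 0.1458]
force: [0.0, -0.9, -1.7]
position: [0.5741, -0.0544, 0.1455]
force: [0.2, -0.1, -1.8]
position: [0.5742, -0.0545, 0.1455]
force: [0.5, 0.1, -0.7]
position: [0.5742, -0.0545, 0.1455]
force: [-0.6, -1.0, -2.0]
tcp [ 0.5742 -0.0545  0.1455] yaw x 91.8 toolz [ 0.009  0.014 -1.   ] tool delta mm [110.6   2.2  61.1]
```

The right tin is light too (about 1.6 N), so the left one is the full tin. Setting the right one down.

```bash
python3 -m jog '[50,0,0,0.5,0, 50,0,0,0.4,0, 50,0,0,0.25,0, 50,0,0,0.15,0, 50,0,0,0.1,0, 50,0,0,0,0, 50,0,0,0,0]'|grep -E "pos|for"; python3 -m jog '[50,0,0,0.06,0, 50,0,0,0,0, 50,0,0,0,0]'|grep -E "pos|for"
```

```text
position: [0.5765, -0.0536, 0.089]
force: [-0.6, 0.7, -1.7]
position: [0.5772, -0.0535, 0.09]
force: [-0.6, 0.0, -1.2]
```

```bash
python3 -m jog '[50,0,0,0.08,0, 50,0,0,0,0, 50,0,0,0,0]'|grep -E "pos|for"; python3 -m jog '[50,0,0,0.07,0, 50,0,0,0,0, 50,0,0,0,0]'|grep -E "pos|for"
```

```text
position: [0.579, -0.0534, 0.0889]
force: [0.6, 0.1, -1.8]
position: [0.5801, -0.0534, 0.0881]
force: [-0.6, 0.2, -2.1]
```

```bash
python3 -m jog '[50,0,0,0.07,0, 50,0,0,0,0]'|grep -E "pos|for"; python3 -m jog '[50,0,0,0.05,0, 50,0,0,0,0]'|grep -E "pos|for"
python3 - <<'E'
from h import *
delta(.576,-.053,.086)
cv2.imwrite("pics/s2.png",cv2.resize(get_image("scene")[100:260,150:350,::-1],None,fx=3,fy=3))
E
```

```text
position: [0.5807, -0.0534, 0.0872]
force: [-0.5, -0.5, -2.3]
position: [0.5813, -0.0535, 0.087]
force: [-0.1, 0.7, -2.4]
tcp [ 0.5813 -0.0535  0.087 ] yaw x 91.7 toolz [ 0.024  0.009 -1.   ] tool delta mm [ 0.6 -5.3  0.9]
```

View pics/s2.png

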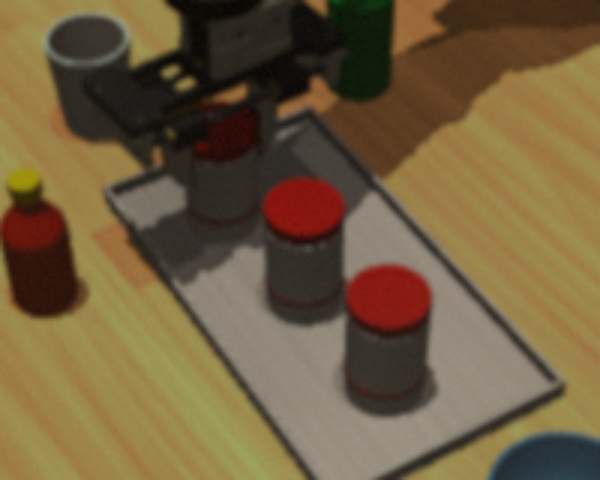

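Left and middle tins stand upright; the right tin is essentially at the tray. Releasing it and returning to the left tin at about (0.579, 0.162).

```bash
python3 -m jog '[60,0,0,0,0, 66,0,0,0,0, 72,0,0,0,0, 88,0,0,0,0, 88,0,0,0,0, 88,0,0,0,0, 88,0,0,0,0, 88,0,0,-0.8,0, 88,0,0,-0.8,0, 88,0,0,-0.8,0, 88,0,0,0,0]'
python3 -m jog '[88,0.8,0,0,0, 88,0.8,0,0,0, 88,0.8,0,0,0, 88,0.8,0,0,0, 88,0.8,0,0,0, 88,0.8,0,0,0, 88,0.2,0,0,0, 88,0,0,0,0, 88,0,0,0,0]'
python3 - <<'E'
from h import *
delta(.579,.162,.087)
p=camera_params("wrist"); im=get_image("wrist")
for s,c in reds(im): print("lid",s,c.round(1),pix2w(p,c,.104).round(4))
for X in [(.579,.162),(.574,.057),(.574,-.056)]: print(w2pix(p,(*X,.104)).round(0))
cv2.imwrite("pics/w4.png",im[:,:,::-1])
E
```

```text
clock: 22.32
position: [0.5777, -0.054, 0.1819]
ee_rot: [2.184, 2.251, 0.033]
force: [1.6, 1.0, 1.5]
width: 0.96
clock: 23.07
position: [0.5743, 0.1516, 0.1858]
ee_rot: [2.188, 2.24, 0.04]
force: [-0.1, 0.6, 0.2]
width: 0.957
tcp [0.5743 0.1516 0.1858] yaw x 91.3 toolz [ 0.025  0.011 -1.   ] tool delta mm [ 9.3  2.4 99. ]
lid [ 227  163   65   59 1761] [266.4 186.4] [0.5846 0.1704 0.104 ]
lid [ 225  276   61   30 1256] [253.5 290.5] [0.5759 0.07   0.104 ]
[259. 196.]
[251. 302.]
[249. 394.]
```

View pics/w4.png

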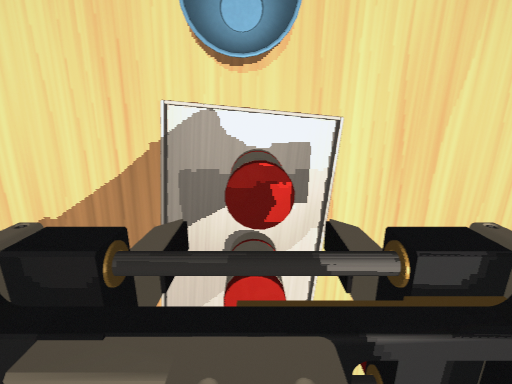

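Left lid at (260,194), as predicted (259,196).

```bash
python3 -m jog '[88,0.22,0.05,0.0,0, 88,0,0,0.8,0, 88,0,0,0.8,0, 88,0,0,0.4,0, 88,0,0,0.2,0, 88,0,0,0,0, 88,0,0,0,0]' 25
python3 -c "
from h import *
delta(.579,.162,.084)"
```

```text
clock: 23.7
position: [0.5833, 0.1527, 0.0959]
ee_rot: [2.2, 2.219, 0.041]
force: [0.6, -0.5, 0.1]
width: 0.958
tcp [0.5833 0.1527 0.0959] yaw x 90.5 toolz [ 0.03   0.007 -1.   ] tool delta mm [ 9.2 -4.6 11.8]
```

```bash
python3 -m jog '[88,0.24,-0.11,0.1,0, 88,0,0,0.15,0, 88,0,0,0,0, 88,0,0,0,0]'
python3 -c "
from h import *
delta(.579,.162,.084)"
```

```text
clock: 24.03
position: [0.5808, 0.1636, 0.0883]
ee_rot: [2.201, 2.215, 0.048]
force: [-0.1, 0.2, -0.6]
width: 0.961
tcp [0.5808 0.1636 0.0883] yaw x 90.4 toolz [ 0.035  0.009 -0.999] tool delta mm [-1.6 -1.9  4.2]
```

```bash
python3 -m jog '[88,-0.03,-0.04,0.08,0, 50,0,0,0,0, 50,0,0,0,0, 50,0,0,0,0, 50,0,0,0,0, 50,0,0,0,0, 50,0,0,0,0, 50,0,0,0,0, 50,0,0,0,0]' 35
python3 -m jog '[50,0,0,-0.25,0, 50,0,0,-0.5,0, 50,0,0,-0.6,0, 50,0,0,-0.6,0, 50,0,0,-0.6,0, 50,0,0,-0.6,0, 50,0,0,-0.6,0, 50,0,0,-0.5,0, 50,0,0,-0.3,0, 50,0,0,-0.15,0, 50,0,0,0,0, 50,0,0,0,0, 50,0,0,0,0, 50,0,0,0,0, 50,0,0,0,0, 50,0,0,0,0]'
for i in 1 2 3 4; do python3 -m jog '[50,0,0,0,0, 50,0,0,0,0]' | grep -E "force|posit"; done
python3 - <<'E'
from h import *
delta(.579,.162,.084); print(observe()['width'],abs(observe()['dq']).max())
cv2.imwrite("pics/s3.png",get_image("scene")[:,:,::-1])
E
```

```text
clock: 24.78
position: [0.5795, 0.1625, 0.0864]
ee_rot: [2.2, 2.215, 0.05]
force: [0.3, -0.4, 0.6]
width: 0.657
clock: 26.12
position: [0.566, 0.1577, 0.2795]
ee_rot: [2.203, 2.224, 0.025]
force: [-0.4, 0.6, -4.3]
width: 0.655
position: [0.5656, 0.1574, 0.2782]
force: [0.1, 0.4, -3.9]
position: [0.5655, 0.1574, 0.2778]
force: [-0.5, 0.5, -4.9]
position: [0.5655, 0.1574, 0.2777]
force: [-0.1, -0.1, -4.5]
position: [0.5656, 0.1575, 0.2778]
force: [-0.2, 0.4, -4.5]
tcp [0.5656 0.1575 0.2778] yaw x 90.5 toolz [ 0.017  0.003 -1.   ] tool delta mm [  3.8  10.3 194. ]
0.6562019539489864 0.0024109341740012912
```

View pics/s3.png

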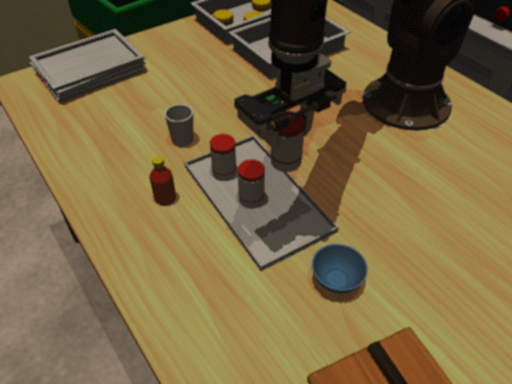

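The scene view shows the left tin held upright at about (290,145) in the gripper, the other two standing on the tray at (223,155) and (251,182), and the bystanders unmoved. The underside is at about 0.19 m.

```bash
python3 -c "
from cell import *
print(sign_off())"
```

```text
the job is handed in; nothing more can be done
None
```

I hefted the three tins from left to right, stood each back on the tray, and found the left one is the full tin. I then took it up again and handed the job in at about 27 s with it held.

| Tin | Force while lifted |
|---|---|
| Left | about 4.1 N (4.5 N on the final lift) |
| Middle | about 1.6 N |
| Right | about 1.6 N |

**Last checks:**
- **Held tin:** its underside is about 19 cm above the counter. The tool is tilted about 1° and joint speeds are near zero.
- **Other tins:** the last scene picture shows both standing upright on the tray.
- **Bystanders:** the bowl, beaker and sauce bottle look unmoved in that picture.

**What did not go cleanly:**
- **Set-down force:** setting down the left and middle tins gave brief readings of about 39–41 N at the wrist, pressing through the held tin. That is well under the 120 N wrist limit. The 40 N limit is for the arm or gripper body, and I read this force as coming through the tin.
- **Set-down height:** contact came about 3 mm lower than the height at which I gripped them. I released the right tin an estimated 1 mm above the tray, without feeling contact.
- **Tool tilt:** it reached about 2° during the last grasp.

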